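# Spring the latched drawer with the release rod

### The arm

A 6-joint arm with a two-finger parallel gripper is mounted at the origin on a cart in front of the work surface, level with it; the furniture and walls round the work are solid. World frame = base frame: x ahead of the robot, y to its left, z up, the work surface at z = 0. Lengths are in m, angles in rad, forces in N, time in s.
With the tool pointing down it reaches from about 0.35 to 0.975 m from the base axis. Payload 4.9 kg.
Tool frame: the origin (TCP) lies where the fingers leave the gripper's body, on its centre line; the fingertips stand 73 mm ahead of it and the grasp point (between the pads) lies 54 mm ahead of it; z points along the fingers, y is the direction in which the jaws open and shut (so a half turn about z gives the same grasp; the last joint's range is limited). The gripper opens to 85 mm and grips with 20 to 120 N. Pads are 22 mm wide; open, the fingers measure 114 mm over their backs; the gripper's body (76 mm by 85 mm) begins 54 mm behind the grasp point. The pads swing forward as they close: fully open they stand 13 mm farther back than shut.
Start: joints at [1.027, 0.053, 1.613, -0, 1.476, -0.119], TCP at [0.258, 0.569, 0.304] pointing down, gripper open.
Joint ranges: [-3.01, 3.01], [-1.01, 2.22], [0.06, 2.58], [-1.02, 4.17], [0.09, 2.62], [-3.14, 3.14]. Speed limits (rad/s): [2.57, 2.57, 3.14, 3.14, 3.14, 3.14].

### API

Orientations are given as a rotation vector (axis times angle).
In Python, from station import monitor, vision, workorder gives the robot as it stands.
- The arm moves only by the tool arm_command, never from a script. Its argument "rows" is text: rows parted by semicolons, each of 6 numbers parted by spaces: the shift along the world's x, y, z in mm, then the turn, a rotation vector about the world's x, y, z in degrees. In form: tx ty tz wx wy wz; .... A call has 1 to 12 rows; each row is the pose to reach, as a shift and turn from the pose measured when the call began; what a row does not reach only later rows make up. A row lasts 1/8 s, in which the tool goes at most 62.5 mm and 10.7 degrees, less where a joint would pass 70% of its speed; a pose out of reach is approached as far as the arm can. A call with a gripper value outside its range is refused whole. "jaw" is the opening, from 0 (shut) to 1 (fully open), set as the call begins (left out, the last holds). The fingers move at their own pace and stop on an object; "squeeze" is the grip in N (left out, the last holds). Time passes only in rows, so rows that repeat a pose let the fingers close. It gives the time, the measured TCP pose, the force and the opening at its end, in the units of the state.
- monitor.get_obs(): the state, without advancing time (a new reading comes with each control period).
- vision.get_image(name): name is "scene" or "top" or "wrist"; returns a dict with "frame" (420x560x3 uint8, red, green, blue), "vfov" (degrees; the focal length in pixels is half the picture's height over the tangent of half this angle, whatever the lens; pixels are square), "cx", "cy" (the principal point, pixels), "R" (3x3) and "t" (3): a world point X has camera coordinates R X + t; the wrist camera has in their place "T_tool_cam" (4x4, takes a point from camera to tool coordinates, whose origin is the TCP and whose axes are the flange's). Camera axes: x right, y down, z forward; pixel columns grow to the right and rows downward; lengths in m; the calibration is good to about 2 mm. A picture is of the moment at which its call begins: read the wrist's pose just before it. There is no depth.
- workorder.finish_job(): hands the job in, once; it reports no verdict.
The state is a dict: "t": time; "q": joint angles; "dq": joint speeds; "effort": joint torques, N m; "tool_pos": TCP position; "tool_rot": TCP orientation; "contact_force": force on the tool from outside, world axes, zero at the start; "wrist_torque": the same for the moment, N m; "opening": finger opening in m.
Only numpy, scipy, OpenCV 4.12 (cv2) and the standard library are available. Lean on these libraries where they do the work, as an engineer would, in place of code of your own. Each camera call takes 0.05 s, during which the arm holds its last target. There are 200 camera calls.

### The job

The drawer of the small grey parts unit is shut by a hidden spring latch. Take the release rod out of its black tool tray - it can only be pinched at the finger gap there, so lay it down and take it again by its handle - and push its thin end straight into the round access hole in the front of the unit until the drawer springs out. Then lay the rod down flat on the worktop, pull the drawer fully open to its stop, and let go; leave the battery cell, the flux bottle and the parts dish where they stand.

Things in the scene. Friction and masses are not known exactly. Their poses are not given: they have to be found in the camera images.
- unit: grey metal parts unit, 130 mm deep, 150 mm wide, 80 mm high, fixed to the worktop. Origin: centre of its underside. x points from its front to its back (front face at x = -65 mm), y to its left as seen from the front, z up. In the front, the flush drawer front (left) and a panel with four small screws and the round access hole (right).
- hole (a point): centre of the mouth of the access hole in the unit's front face: 14 mm wide, steel rim, at unit y = -47 mm, 36 mm above the worktop. Axes as the unit: +x straight in. Panel 4 mm thick, free space behind. The latch's 18 mm wide paddle stands 60 mm behind the mouth; the latch lets go when it is pushed about 6 mm on (rod tip 66 mm deep, 2 to 6 N); its stop is at about 74 mm.
- drawer (a joint): how far the drawer is out (m): 0 shut and latched, front flush; when the latch trips, a spring pushes it out to about 0.055 and it stays there; 0.085 is its stop, fully open. It slides along the unit's -x and needs 1 to 2 N to move.
- drawer_front (a point): middle of the top edge of the drawer's front panel; moves with the drawer, axes as the unit. Panel 10 mm thick (this point midway), 86 mm wide, from 10 to 66 mm above the worktop. No handle: once it is sprung out, pinch or hook the panel from above. Behind it the drawer is empty for 60 mm; its floor is 15 mm, its side walls 49 mm above the worktop. The unit's roof is 80 mm up.
- tool_tray: black tool tray, 174 x 70 mm, 26 mm high, fixed to the worktop. Origin: centre of its underside; x along the groove. Two grooved blocks on a 4 mm base, with an open finger gap across its whole width from x = -5 to +38 mm, where only the base lies under the rod.
- rod: loose release rod, 150 mm, 50 g. Origin: on its axis at mid length; x along it to the thin end. Black square handle 12 x 12 mm, x = -75 to -15 mm; round steel shaft, 8 mm thick, to +75 mm, nose tapered to 5 mm. Centre of mass near x = +5 mm. At first in the tray's groove, centres in line, thin end along tray +x, axis 18 mm above the worktop, handle flush. On the worktop: axis 6 mm up.
- rod_tip (a point): the rod's thin end, on its axis (rod x = +75 mm)
- rod_handle (a point): middle of the rod's handle, on its axis (rod x = -45 mm)
- cell_0: bystander: battery cell standing upright, 14 mm across, 51 mm high; origin: centre of its underside
- flux_bottle: bystander: small bottle with a pointed cap, standing, 30 mm across, 86 mm high; origin: centre of its underside
- parts_dish: bystander: round metal dish, 67 mm across, 16 mm high; origin: centre of its underside
- boom_end (a point): lowest point, at the right end, of the white block that ends the microscope's boom, a fixed obstacle over the worktop, 158 mm up. The block is 50 mm thick (x), 110 mm long (to the left, +y), 120 mm high; from it two 21 mm bars run on left along world y, over the same x, at 196 and 275 mm height. Keep hand and wrist in front of it (tray) or to its right (unit); do not sweep across it.

How it is judged:
By the outcome, as a careful person would: the job done as asked, in the order asked, and still so for the second after the job is handed in, with the robot touching nothing.
It also fails if it takes over 72 s, if anything falls off the work surface, if the arm or the gripper's body presses on something with over 40 N, if the wrist force passes 120 N, or if a joint passes its speed limit or range.

## Working session

There is one attempt and no reset: what is moved stays moved. The work goes in short steps, Python scripts to look and compute and a tool call to move; the robot and the scene stay as the last step left them, time stands still between calls to the robot, and variables do not carry over. Pictures are saved under pics/ and viewed, about 8 in all and at most 12, crops included, and the job is handed in when it is done.

Besides the shell and the picture viewer there is one more tool, called after "Call:" as name(argument=value, ...), one argument or row to a line, values as JSON. arm_command: Moves the arm, as the interface text tells. Its arguments: {"type":"object","properties":{"rows":{"type":"string"},"jaw":{"type":"number"},"squeeze":{"type":"number"}},"required":["rows"]}

```bash
mkdir -p pics; ls
cat > h.py <<'E'
import numpy as np, cv2
from scipy.spatial.transform import Rotation as Ro
from station import monitor, vision, workorder
def snap(name, fn):
    o=monitor.get_obs(); d=vision.get_image(name)
    f=d["frame"]; K=f.shape[0]/2/np.tan(np.radians(d["vfov"])/2)
    if "R" in d: R=np.array(d["R"]);t=np.array(d["t"])
    else:
        T=np.array(d["T_tool_cam"]); W=np.eye(4); W[:3,:3]=Ro.from_rotvec(o["tool_rot"]).as_matrix(); W[:3,3]=o["tool_pos"]
        M=np.linalg.inv(W@T); R=M[:3,:3]; t=M[:3,3]
    np.savez("pics/"+fn+".npz",f=f,K=K,c=[d["cx"],d["cy"]],R=R,t=t)
    cv2.imwrite("pics/"+fn+".png",f[:,:,::-1]); return o
def load(fn): return np.load("pics/"+fn+".npz")
def ray(fn,uv,z):
    d=load(fn); R,t=d["R"],d["t"]; v=R.T@np.array([(uv[0]-d["c"][0])/d["K"],(uv[1]-d["c"][1])/d["K"],1]); C=-R.T@t
    return C+v*(z-C[2])/v[2]
def proj(fn,X):
    d=load(fn); p=d["R"]@np.array(X)+d["t"]; return d["K"]*p[:2]/p[2]+d["c"]
E
python3 - <<'E'
from h import *
o=snap("scene","s0"); snap("top","t0"); print(o)
for n in("s0","t0"):
    d=load(n); print(n,d["K"],d["c"],-d["R"].T@d["t"],d["R"].round(2).tolist())
E
```

```text
pics
{'t': 0.0, 'q': array([ 1.02701356e+00,  5.33368144e-02,  1.61430451e+00,  2.09428600e-05,
        1.47596018e+00, -1.18992845e-01]), 'dq': array([-0.00305442, -0.0008155 , -0.00078273,  0.00181755, -0.00120077,
        0.00046531]), 'effort': array([-7.11772336e-04, -3.93674898e+01, -3.70174992e+01, -2.16564149e-04,
        7.06241568e-03,  1.18160193e-05]), 'tool_pos': array([0.25732701, 0.56905117, 0.302669  ]), 'tool_rot': array([-6.62113752e-01, -3.07033726e+00,  2.97252412e-03]), 'contact_force': array([-0.12946292,  0.71411075,  0.35826533]), 'wrist_torque': array([0.02557935, 0.01117371, 0.00058866]), 'opening': 0.08517380169293817}
s0 495.9429284095929 [282.69597035 205.41830824] [-0.19571763 -0.49045601  0.77779285] [[0.54, -0.84, 0.01], [-0.52, -0.34, -0.78], [0.66, 0.42, -0.63]]
t0 527.9444870611618 [284.75514927 202.88674679] [ 0.301979   -0.03916571  1.48198184] [[-0.03, -1.0, 0.01], [-0.99, 0.03, -0.16], [0.16, -0.01, -0.99]]
```

View pics/t0.png

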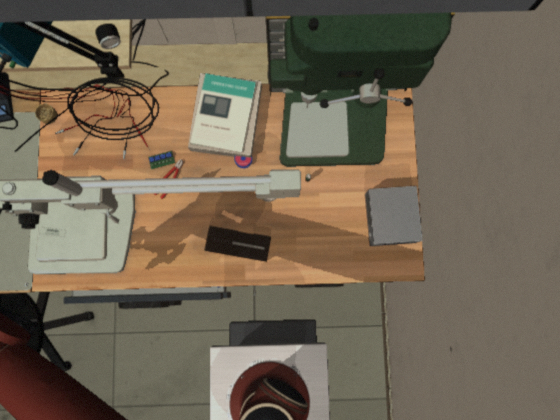

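View pics/s0.png

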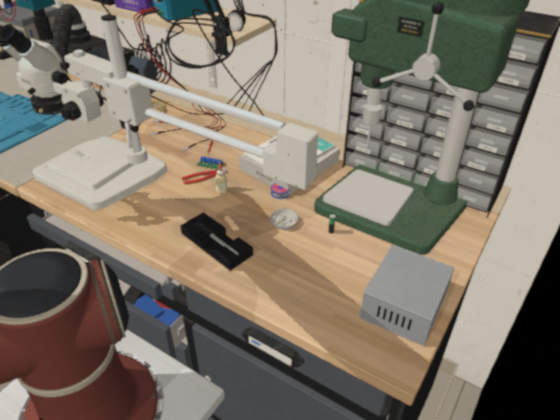

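Run:
```python
from h import *
t=load("t0")["f"][:,:,::-1]; s=load("s0")["f"][:,:,::-1]
a=cv2.resize(t[165:285,185:435],(800,384),interpolation=cv2.INTER_CUBIC)   # 3.2x
b=cv2.resize(s[235:345,345:470],(455,400)[:2],interpolation=cv2.INTER_CUBIC)
cv2.imwrite("pics/c1.png",a)
b=cv2.resize(s[170:345,170:460],(800,483),interpolation=cv2.INTER_CUBIC); cv2.imwrite("pics/c2.png",b)
for n,uv,z in [("tray a",(208,228),.026),("tray b",(270,235),.026),("tray c",(267,260),.026),("tray d",(206,250),.026),
 ("u",(366,187),.08),("u",(415,186),.08),("u",(421,242),.08),("u",(370,245),.08),("boom",(300,195),.278)]: print(n,ray("t0",uv,z).round(3))
```

```text
tray a [0.47  0.158 0.026]
tray b [ 0.446 -0.013  0.026]
tray c [ 0.378 -0.003  0.026]
tray d [0.41  0.164 0.026]
u [ 0.564 -0.276  0.08 ]
u [ 0.564 -0.409  0.08 ]
u [ 0.412 -0.415  0.08 ]
u [ 0.407 -0.279  0.08 ]
boom [ 0.512 -0.089  0.278]
```

View pics/c1.png

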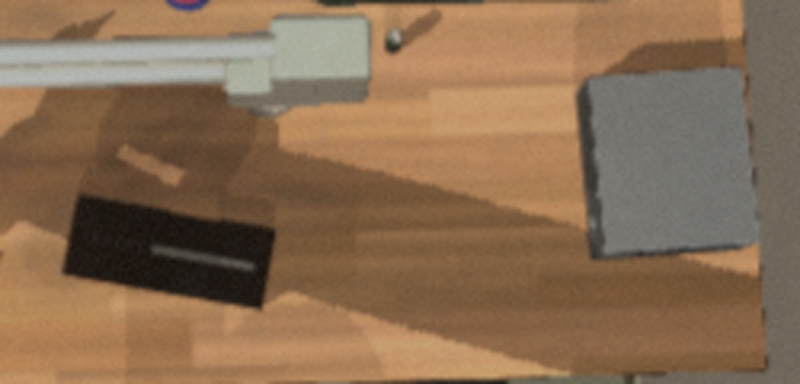

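View pics/c2.png

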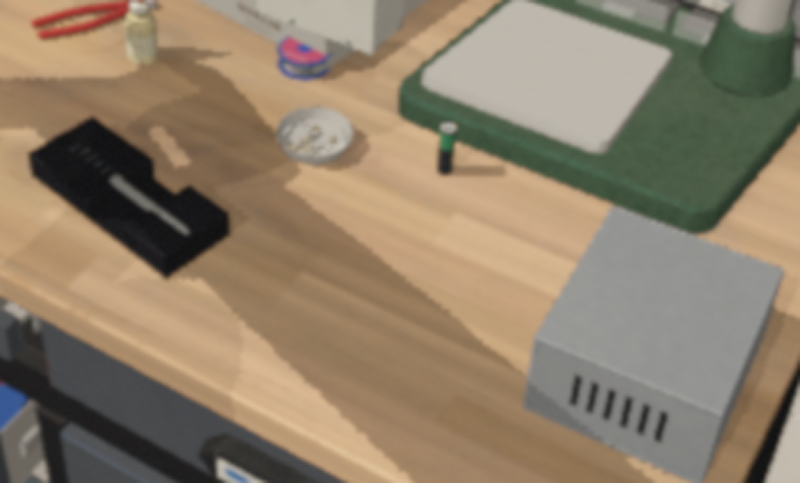

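Top view: the tray is at about (238,244) px and the unit at about (395,215) px. Its front faces world +y, because the 150 mm side lies along world x. The scene view shows the bottle at (221,182), the dish at (285,218) and the cell at (332,225). I'm moving above the tray now.

Call:
arm_command(
  rows="10 -30 0 0 0 -5; 25 -80 0 0 0 -12; 40 -130 -5 0 0 -20; 55 -180 -10 0 0 -28; 72 -230 -15 0 0 -36; 90 -285 -20 0 0 -44; 106 -335 -25 0 0 -52; 122 -385 -30 0 0 -60; 138 -435 -35 0 0 -68; 150 -475 -40 0 0 -73; 155 -494 -50 0 0 -75; 155 -494 -50 0 0 -75",
  jaw=1,
)

```text
t: 1.6
tool_pos: [0.4119, 0.0741, 0.2515]
tool_rot: [-2.395, -2.028, 0.005]
contact_force: [-0.3, 0.0, -0.1]
opening: 0.085
```

Run:
```python
from h import *
o=snap("wrist","w1"); print(o["t"],o["tool_pos"],Ro.from_rotvec(o["tool_rot"]).as_matrix().round(3),o["q"])
d=load("w1");print(d["K"],-d["R"].T@d["t"])
```

```text
1.6 [0.41188613 0.07409182 0.25151875] [[ 0.165  0.986 -0.004]
 [ 0.986 -0.165  0.001]
 [-0.    -0.004 -1.   ]] [-5.70240824e-04 -4.41318487e-01  2.12724535e+00  6.16053164e-04
  1.45999535e+00  1.64883704e-01]
295.65274642072814 [0.42430381 0.14438117 0.32126434]
```

View pics/w1.png

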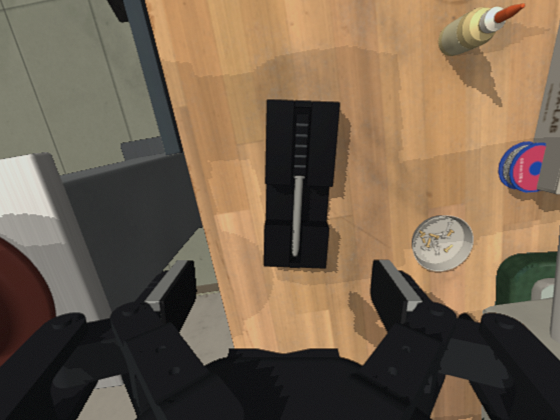

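Run:
```python
from h import *
a=ray("w1",(300,177),.018);b=ray("w1",(296,256),.018)
u=(b-a)/np.linalg.norm(b-a);print(a,b,np.linalg.norm(b-a),u)
print("gap",ray("w1",(299,186),.026),ray("w1",(297,222),.026))
c=[ray("w1",p,.026) for p in((267,100),(340,102),(327,267),(264,267))]
print(np.array(c).round(4),np.mean(c,0))
print("tip dir deg",np.degrees(np.arctan2(u[1],u[0])))
for n,p,z in(("dish",(442,242),.014),("bottle",(452,48),.01),("cellbase",(0,0),0)): print(n,ray("w1",p,z))
```

```text
[0.43177573 0.09039255 0.018     ] [0.41414711 0.00305827 0.018     ] 0.08909569852824957 [-0.19786165 -0.98022996  0.        ]
gap [0.42921001 0.08287279 0.026     ] [0.42138486 0.04514744 0.026     ]
[[ 0.4119  0.1689  0.026 ]
 [ 0.4792  0.1559  0.026 ]
 [ 0.4461 -0.0118  0.026 ]
 [ 0.3776 -0.0006  0.026 ]] [0.42867435 0.07810692 0.026     ]
tip dir deg -101.41194209508225
dish [ 0.57707359 -0.00839174  0.014     ]
bottle [0.59153387 0.18680685 0.01      ]
cellbase [0.17882603 0.29931731 0.        ]
```

The wrist view shows the shaft from (300,177) to (296,256), and the gap in rows 186–222. The measured shaft length is 89 mm, against 90 mm given, so the estimate holds. Next is going down into the gap and gripping.

Call:
arm_command(
  rows="7 -6 -50 0 0 -1; 13 -11 -100 0 0 -2; 13 -11 -125 0 0 -2; 13 -11 -150 0 0 -2; 13 -11 -163 0 0 -2; 13 -11 -173 0 0 -2; 13 -11 -173 0 0 -2; 13 -11 -173 0 0 -2",
)

```text
t: 2.65
tool_pos: [0.4257, 0.064, 0.08]
tool_rot: [-2.429, -1.989, 0.001]
contact_force: [-0.0, 0.1, 1.2]
opening: 0.0856
```

Call:
arm_command(
  rows="0 0 0 0 0 0; 0 0 0 0 0 0; 0 0 0 0 0 0; 0 0 0 0 0 0; 0 0 0 0 0 0; 0 0 0 0 0 0; 0 0 0 0 0 0; 0 0 0 0 0 0",
  jaw=0,
  squeeze=40,
)

```text
t: 3.65
tool_pos: [0.4257, 0.064, 0.0801]
tool_rot: [-2.429, -1.989, 0.001]
contact_force: [-1.0, 0.0, 2.7]
opening: 0.0061
```

Call:
arm_command(
  rows="0 0 0 0 0 0; 0 0 0 0 0 0; 0 0 3 0 0 0; 0 0 5 0 0 0; 0 0 5 0 0 0",
  jaw=0.4,
)

```text
t: 4.28
tool_pos: [0.4259, 0.0639, 0.0854]
tool_rot: [-2.43, -1.989, 0.0]
contact_force: [0.7, -0.3, -0.3]
opening: 0.0341
```

Call:
arm_command(
  rows="0 0 0 0 0 0; 0 0 0 0 0 0; 0 0 0 0 0 0; 0 0 0 0 0 0; 0 0 0 0 0 0; 0 0 0 0 0 0; 0 0 15 0 0 0; 0 0 30 0 0 0; 0 0 50 0 0 0; 0 0 80 0 0 0; 0 0 80 0 0 0",
  jaw=0,
  squeeze=50,
)

```text
t: 5.65
tool_pos: [0.4279, 0.0639, 0.1691]
tool_rot: [2.428, 1.988, 0.009]
contact_force: [0.0, 0.0, -0.6]
opening: 0.0056
```

Run:
```python
from h import *
o=snap("wrist","w2"); print(o["t"],o["tool_pos"],o["opening"])
```

```text
5.65 [0.42793473 0.06390517 0.16914518] 0.005551697999586693
```

View pics/w2.png

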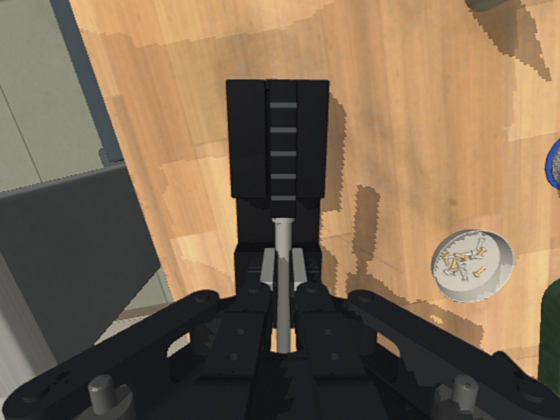

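The rod is lifted and looks level: shaft at (285,220–350), handle bands in rows 100–200. Next is laying it down in the free area between the tray and the unit, turned to point along -y.

Call:
arm_command(
  rows="-2 -20 0 0 0 1; -5 -60 0 0 0 4; -9 -105 0 0 0 7; -14 -150 0 0 0 10; -18 -185 0 0 0 11; -18 -197 -20 0 0 11.4; -18 -197 -50 0 0 11.4; -18 -197 -75 0 0 11.4; -18 -197 -87 0 0 11.4; -18 -197 -92 0 0 11.4; -18 -197 -95 0 0 11.4; -18 -197 -95 0 0 11.4",
)

```text
t: 7.2
tool_pos: [0.4096, -0.1333, 0.0734]
tool_rot: [2.219, 2.221, 0.006]
contact_force: [-0.9, 1.2, 1.6]
opening: 0.0055
```

Call:
arm_command(
  rows="0 0 0 0 0 0; 0 0 0 0 0 0; 0 0 0 0 0 0; 0 0 0 0 0 0; 0 0 30 0 0 0; 0 0 70 0 0 0; 10 30 110 -8 0 0; 20 60 140 -18 0 0; 25 80 150 -28 0 0; 25 80 150 -30 0 0; 25 80 150 -30 0 0",
  jaw=1,
)

```text
t: 8.57
tool_pos: [0.4341, -0.0533, 0.2223]
tool_rot: [1.925, 1.93, -0.512]
contact_force: [-0.9, -0.2, 0.4]
opening: 0.0854
```

Run:
```python
from h import *
o=snap("wrist","w3"); print(o["t"],o["tool_pos"],o["opening"])
d=load("w3"); f=d["f"][:,:,::-1]; cv2.imwrite("pics/w3b.png",cv2.resize(f,(800,600),interpolation=cv2.INTER_CUBIC))
for X in [(.44,-.28,.036),(.48,-.28,.08),(.41,-.12,.006)]: print(proj("w3",X)*800/560)
```

```text
8.575 [ 0.43406957 -0.0532973   0.22226859] 0.08540949762086197
[409.29187715 381.09231658]
[458.1473742  426.49067718]
[367.31233178 211.15906033]
```

View pics/w3b.png

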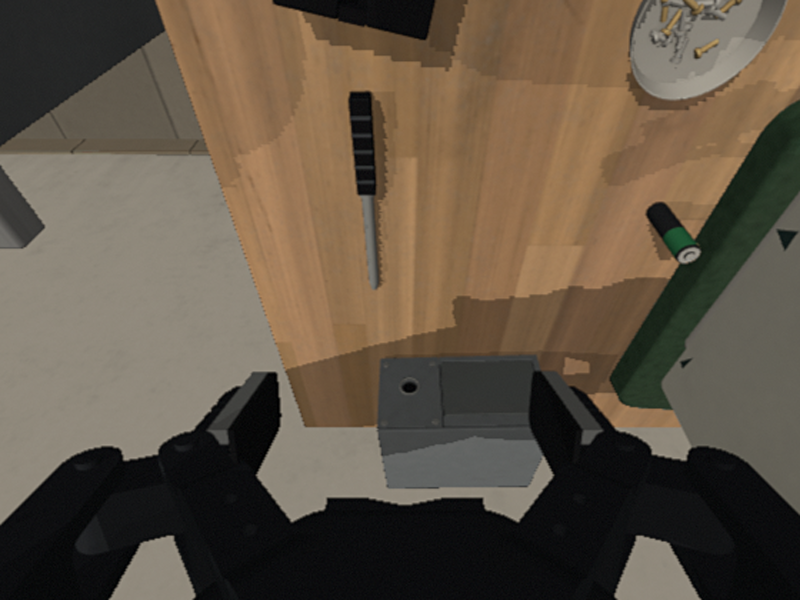

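Run:
```python
from h import *
s=.7
def r(u,v,z): return ray("w3",(u*s,v*s),z)
print("hole",r(409,387,.036))
a,b=r(380,357,0),r(538,356,0);print("bot",a,b,np.linalg.norm(a-b), np.degrees(np.arctan2(b[1]-a[1],b[0]-a[0])))
a,b=r(379,427,.08),r(541,428,.08);print("top",a,b,np.linalg.norm(a-b),np.degrees(np.arctan2(b[1]-a[1],b[0]-a[0])))
a,b=r(360.5,93,.012),r(376,288,.006);print("rod",a,b,np.linalg.norm(a-b), np.degrees(np.arctan2(b[1]-a[1],b[0]-a[0])))
a=r(366,193,.01);print("handle/shaft",a)
print("seam",r(441,361,.006),r(441,425,.075)); print("cell",r(653,208,.0))
for f,uv,z in(("t0",(366,187),.08),):print(ray(f,uv,z))
# top-view unit edges from fitted colour mask
t=load("t0")["f"].astype(int)[170:260,355:430]
```

```text
hole [ 0.43985068 -0.28971345  0.036     ]
bot [ 0.41178995 -0.29277112  0.        ] [ 0.56624165 -0.2907648   0.        ] 0.15446473594250001 0.7442265282199733
top [ 0.41452647 -0.28100421  0.08      ] [ 0.54917156 -0.28248769  0.08      ] 0.13465326384070087 -0.6312424794684756
rod [ 0.41139218 -0.04175897  0.012     ] [ 0.41262579 -0.19245943  0.006     ] 0.15082489895022094 -89.5309957558786
handle/shaft [ 0.41037698 -0.10356023  0.01      ]
seam [ 0.47106752 -0.29094411  0.006     ] [ 0.46659029 -0.2870568   0.075     ]
cell [ 0.60600994 -0.12090461  0.        ]
[ 0.5644167  -0.27648553  0.08      ]
```

The tilted wrist view shows the rod lying with its handle end at (360,93) and its tip at (376,288), in the 800-wide picture. It also shows the hole at (409,387) and the unit's front bottom edge near row 357. Now I'll fit the front edge for the unit's yaw.

Run:
```python
from h import *
g=cv2.GaussianBlur(cv2.cvtColor(load("w3")["f"],cv2.COLOR_RGB2GRAY),(0,0),1).astype(float)
for lo,hi,z in((243,256,0),(294,305,.08)):
    P=[]
    for c in range(270,372):
        d=np.abs(np.diff(g[lo:hi,c])); k=d.argmax(); P.append(ray("w3",(c,lo+k+.5),z))
    P=np.array(P); p=np.polyfit(P[:,0],P[:,1],1)
    for _ in range(3):
        e=abs(P[:,1]-np.polyval(p,P[:,0])); m=e<=np.median(e)*2+1e-4; p=np.polyfit(P[m,0],P[m,1],1)
    print(z,np.degrees(np.arctan(p[0])),np.polyval(p,.44),m.sum(),np.median(e))
# top view: front/back edges of unit top (columns per row), dark side -> lighter top
g=cv2.GaussianBlur(cv2.cvtColor(load("t0")["f"],cv2.COLOR_RGB2GRAY),(0,0),.7).astype(float)
for lo,hi in((410,428),):
    P=[]
    for r in range(192,240):
        d=np.abs(np.diff(g[r,lo:hi])); w=d**3; P.append(ray("t0",((w*np.arange(len(d))).sum()/w.sum()+lo+.5,r),.08))
    P=np.array(P);p=np.polyfit(P[:,0],P[:,1],1);print("back",np.degrees(np.arctan(p[0])),np.polyval(p,.44),np.abs(P[:,1]-np.polyval(p,P[:,0])).mean())
P=[]
for c in range(374,412):
    d=np.abs(np.diff(g[180:196,c])); w=d**3; P.append(ray("t0",(c,180.5+(w*np.arange(len(d))).sum()/w.sum()),.08))
P=np.array(P);p=np.polyfit(P[:,1],P[:,0],1);print("side",-np.degrees(np.arctan(p[0])))
```

```text
0 1.8090033893333417 -0.28785622510526127 89 0.0013818354792452803
0.08 2.9245614871214007 -0.2845282087042392 86 0.0005483246728585356
back 2.0132357697722596 -0.4170527767893467 0.0008738192227568236
side -1.8896921281612644
```

Estimated unit yaw is about +2.3°, with the hole at about (0.440, -0.288, 0.036). The rod's handle middle is at about (0.4115, -0.072). I'm taking the rod by its handle.

Call:
arm_command(
  rows="-6 -5 0 10 0 0; -14 -11 -15 20 0 0; -22 -17 -35 30 0 0; -22 -17 -70 30 0 0; -22 -17 -110 30 0 0; -22 -17 -135 30 0 0; -22 -17 -145 30 0 0; -22 -17 -149 30 0 0; -22 -17 -149 30 0 0",
)

```text
t: 9.75
tool_pos: [0.4125, -0.0714, 0.0741]
tool_rot: [2.221, 2.221, 0.006]
contact_force: [-0.9, 0.2, 0.6]
opening: 0.0855
```

Call:
arm_command(
  rows="0 0 0 0 0 0; 0 0 0 0 0 0; 0 0 0 0 0 0; 0 0 0 0 0 0; 0 0 0 0 0 0; 0 0 0 0 0 0; 0 0 0 0 0 0; 0 0 0 0 0 0",
  jaw=0,
  squeeze=80,
)

```text
t: 10.75
tool_pos: [0.4127, -0.0714, 0.0743]
tool_rot: [2.221, 2.221, 0.006]
contact_force: [-0.6, 1.7, 3.5]
opening: 0.0091
```

Call:
arm_command(
  rows="0 0 15 0 0 0; 0 0 30 0 0 0; 6 -20 30 0 0 0.8; 14 -50 30 0 0 1.6; 20 -72 30 0 0 2.3; 22 -76 30 0 0 2.3; 22 -76 30 0 0 2.3; 22 -76 30 0 0 2.3",
)

```text
t: 11.75
tool_pos: [0.4344, -0.1466, 0.1042]
tool_rot: [2.175, 2.266, 0.006]
contact_force: [-0.8, 0.3, -0.4]
opening: 0.0093
```

Run:
```python
from h import *
o=snap("wrist","w4"); snap("scene","s4"); snap("top","t4"); print(o["t"],o["tool_pos"],o["tool_rot"],o["opening"])
w=load("w4")["f"][:,:,::-1]; s=load("s4")["f"][:,:,::-1]
for n,X in(("hole",(.44,-.288,.036)),("tip",(.4394,-.268,.036))): print(n,proj("w4",X),proj("s4",X))
a=cv2.resize(w[120:300,180:380],(500,450),interpolation=cv2.INTER_CUBIC); b=cv2.resize(s[230:350,320:440],(300,300),interpolation=cv2.INTER_CUBIC)
im=np.zeros((450,800,3),np.uint8); im[:,:500]=a; im[:300,500:]=b; cv2.imwrite("pics/w4b.png",im)
```

```text
11.75 [ 0.43444962 -0.14664851  0.10424949] [2.17533126 2.2661666  0.00631668] 0.009278040845700395
hole [281.51744131 466.65766323] [367.15502601 296.02899171]
tip [281.83458068 443.74869193] [357.73446316 291.98756034]
```

View pics/w4b.png

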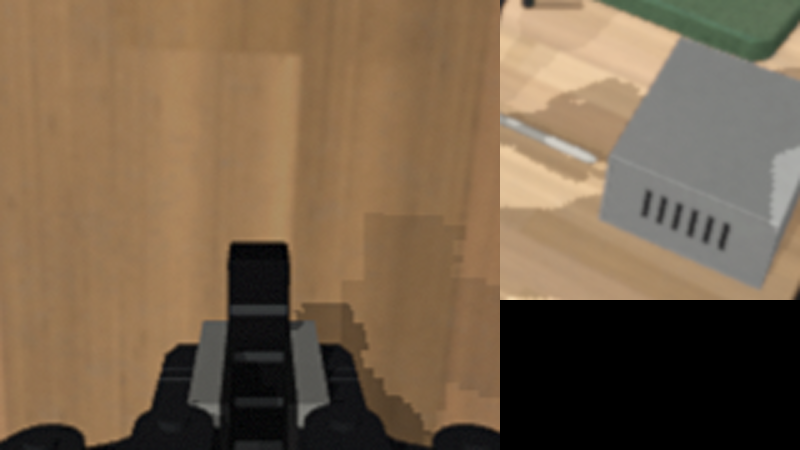

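Run:
```python
from h import *
for z in(.08,0): print(z,proj("s4",(.412,-.289,z)),proj("t4",(.412,-.289,z)),proj("t4",(.562,-.283,z)))
for X in((.4394,-.268,.036),(.4394,-.268,.030),(.4354,-.268,.036)):print(proj("s4",X),proj("t4",X))
a=cv2.resize(load("t4")["f"][160:270,300:430,::-1],None,fx=6,fy=5.4,interpolation=cv2.INTER_CUBIC) 
cv2.imwrite("pics/t4b.png",cv2.resize(load("t4")["f"][190:260,325:400,::-1],(600,560),interpolation=cv2.INTER_CUBIC))
```

```text
0.08 [363.95798564 290.19049686] [373.62304026 243.15985067] [368.44862219 187.81749715]
0 [359.44864492 317.70057643] [368.68083007 245.52480159] [363.85515032 193.04572893]
[357.73446316 291.98756034] [362.69640739 234.73515802]
[357.42287883 294.02692782] [362.36364826 234.94986642]
[356.84326078 293.29065706] [362.76935659 236.18516498]
```

View pics/t4b.png

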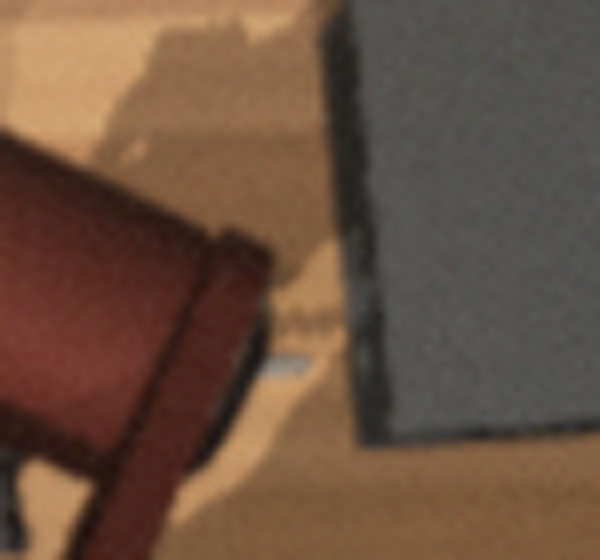

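The top view puts the tip at (364,236) and the unit corner at (374,245). Tip-to-corner offsets agree with the prediction to about 1 mm in both views, and the 2.3° yaw is confirmed. Inserting gently now.

Call:
arm_command(
  rows="0.3 -8 0 0 0 0; 0.6 -15 0 0 0 0; 0.8 -20 0 0 0 0; 1 -25 0 0 0 0; 1.2 -29 0 0 0 0; 1.3 -33 0 0 0 0; 1.3 -33 0 0 0 0",
)

```text
t: 12.78
tool_pos: [0.4359, -0.18, 0.1042]
tool_rot: [2.175, 2.266, 0.006]
contact_force: [0.6, 0.2, -0.3]
opening: 0.0097
```

Call:
arm_command(
  rows="0.4 -10 0 0 0 0; 0.8 -20 0 0 0 0; 1.2 -30 0 0 0 0; 1.6 -40 0 0 0 0; 1.6 -40 0 0 0 0",
)

```text
t: 13.4
tool_pos: [0.4376, -0.2209, 0.1044]
tool_rot: [2.177, 2.264, 0.006]
contact_force: [-0.4, 0.5, -0.4]
opening: 0.0094
```

Call:
arm_command(
  rows="0.2 -5 0 0 0 0; 0.4 -9 0 0 0 0; 0.5 -12 0 0 0 0; 0.5 -12 0 0 0 0",
)

```text
t: 13.9
tool_pos: [0.4378, -0.2325, 0.1039]
tool_rot: [-2.177, -2.264, -0.007]
contact_force: [-0.2, 2.5, -1.2]
opening: 0.0098
```

Call:
arm_command(
  rows="0.1 -2 0 0 0 0; 0.2 -4 0 0 0 0; 0.2 -4 0 0 0 0; 0.2 -4 0 0 0 0",
)

```text
t: 14.4
tool_pos: [0.4379, -0.2364, 0.1039]
tool_rot: [-2.177, -2.264, -0.007]
contact_force: [0.1, 4.1, -0.2]
opening: 0.0088
```

Call:
arm_command(
  rows="0.1 -2 0 0 0 0; 0.1 -2.5 0 0 0 0; 0.1 -2.5 0 0 0 0; 0.1 -2.5 0 0 0 0",
)

```text
t: 14.9
tool_pos: [0.438, -0.2389, 0.1039]
tool_rot: [-2.177, -2.264, -0.007]
contact_force: [1.1, 2.6, -0.8]
opening: 0.0092
```

Run:
```python
from h import *
snap("top","t5");snap("scene","s5")
a=cv2.resize(load("t5")["f"][175:260,310:430,::-1],(480,340),interpolation=cv2.INTER_CUBIC)
b=cv2.resize(load("s5")["f"][215:300,320:400,::-1],(320,340),interpolation=cv2.INTER_CUBIC)
cv2.imwrite("pics/t5b.png",np.hstack([a,b]))
```

```text
(no output)
```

View pics/t5b.png

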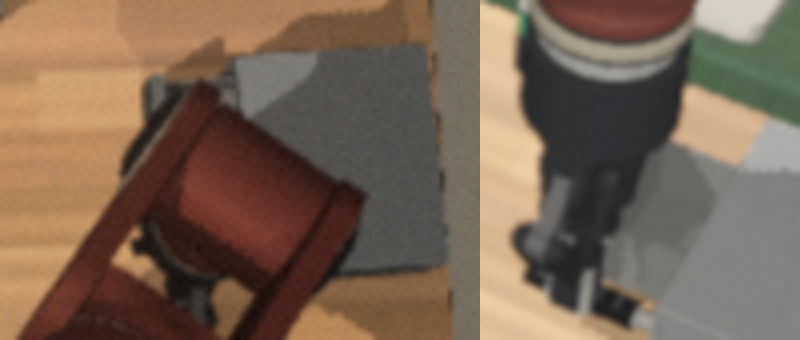

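The drawer has sprung out; it shows left of the unit at (150–240, 75–105) in the crop. Withdrawing the rod straight and laying it down.

Call:
arm_command(
  rows="-0.6 15 0 0 0 0; -1.4 35 0 0 0 0; -2.4 60 0 0 0 0; -3.6 90 0 0 0 0; -4.8 120 0 0 0 0; -6 150 0 0 0 0; -12 163 0 0 0 -1; -25 165 -5 0 0 -2.3; -33 165 -15 0 0 -2.3; -33 165 -24 0 0 -2.3; -33 165 -28.5 0 0 -2.3; -33 165 -28.5 0 0 -2.3",
)

```text
t: 16.5
tool_pos: [0.4051, -0.0742, 0.0751]
tool_rot: [-2.222, -2.219, -0.006]
contact_force: [0.6, -0.6, -0.1]
opening: 0.0092
```

Call:
arm_command(
  rows="0 0 -0.8 0 0 0; 0 0 -0.8 0 0 0; 0 0 -0.8 0 0 0; 0 0 -0.8 0 0 0; 0 0 -0.8 0 0 0; 0 0 20 0 0 0; 0 0 60 0 0 0; 0 0 110 0 0 0; 0 0 145 0 0 0; 0 0 145 0 0 0",
  jaw=1,
)

```text
t: 17.75
tool_pos: [0.4068, -0.0748, 0.2238]
tool_rot: [2.219, 2.216, 0.011]
contact_force: [-0.4, 0.5, -0.6]
opening: 0.0857
```

Run:
```python
from h import *
o=snap("wrist","w6");print(o["t"],o["q"],o["tool_pos"]); cv2.imwrite("pics/w6.png",load("w6")["f"][:,:,::-1])
print(proj("w6",(.513,-.24,.066)))
```

```text
17.75 [-0.36446394 -0.43907632  2.17258396  0.0044044   1.40005241 -0.3640647 ] [ 0.40679136 -0.07481648  0.22382604]
[391.20771164 379.91603229]
```

View pics/w6.png

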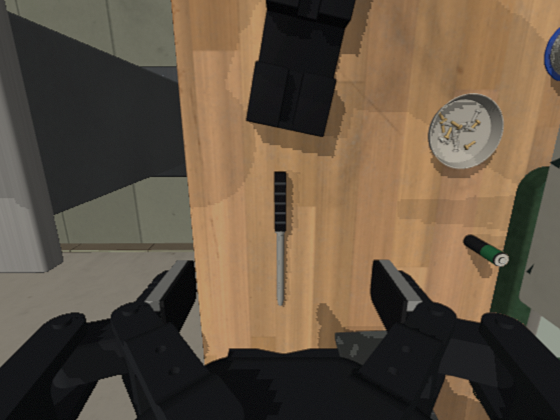

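The wrist view shows the rod flat at (280,172–305), with the tray, dish and cell undisturbed. Moving around the boom to above the drawer panel, with the jaws turned across it.

Call:
arm_command(
  rows="0 -20 10 0 0 5; 0 -50 20 0 0 14; 0 -85 20 0 0 23; 0 -120 20 0 0 33; 0 -148 20 0 0 43; 15 -159 20 0 0 53; 35 -159 20 0 0 63; 60 -159 20 0 0 73; 85 -159 20 0 0 83; 104 -159 10 0 0 92.3; 104 -159 0 0 0 92.3; 104 -159 0 0 0 92.3",
  jaw=0.42,
)

```text
t: 19.3
tool_pos: [0.5082, -0.2327, 0.2184]
tool_rot: [0.058, -3.133, -0.012]
contact_force: [0.5, 0.9, 0.3]
opening: 0.036
```

Run:
```python
from h import *
o=snap("wrist","w7");print(o["t"],o["q"],o["tool_pos"],o["opening"],Ro.from_rotvec(o["tool_rot"]).as_matrix().round(3)[:,1])
f=load("w7")["f"][:,:,::-1].copy()
for X in((.511,-.234,.066),(.511,-.239,.066),(.511,-.229,.066)): 
    p=proj("w7",X);print(p)
cv2.imwrite("pics/w7.png",f)
```

```text
19.3 [-0.56339152 -0.03095943  1.84345887  0.00238801  1.33968277 -2.17172222] [ 0.5081568  -0.23266173  0.21840608] 0.03598865855328276 [-0.037  0.999  0.008]
[279.31192789 222.66705899]
[272.99811447 222.45775432]
[285.62095115 222.87620486]
```

View pics/w7.png

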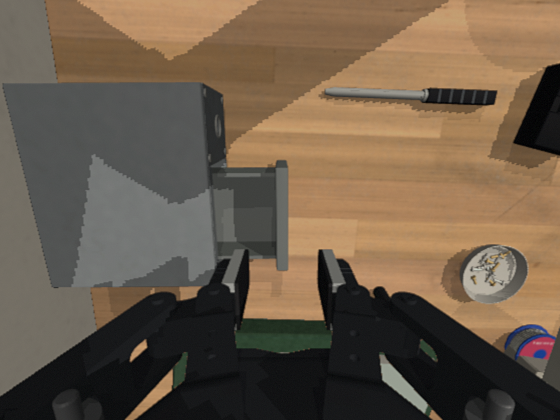

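The panel's top edge is at columns 276–288 and rows 160–270, within about 2 mm of the jaw centre. Going down to pinch it.

Call:
arm_command(
  rows="0 1 -30 0 0 0; 0 1 -60 0 0 0; 0 1 -80 0 0 0; 0 1 -95 0 0 0; 0 1 -102 0 0 0; 0 1 -102 0 0 0",
)

```text
t: 20.1
tool_pos: [0.5086, -0.2321, 0.1177]
tool_rot: [0.058, -3.135, -0.01]
contact_force: [0.1, 0.2, -0.3]
opening: 0.0355
```

Call:
arm_command(
  rows="0 0 0 0 0 0; 0 0 0 0 0 0; 0 0 0 0 0 0; 0 0 0 0 0 0; 0 0 0 0 0 0; 0 0 0 0 0 0",
  jaw=0,
  squeeze=25,
)

```text
t: 20.85
tool_pos: [0.5092, -0.2325, 0.1188]
tool_rot: [0.058, -3.137, -0.009]
contact_force: [-1.4, -0.5, 5.6]
opening: 0.0092
```

Call:
arm_command(
  rows="-0.2 6 0 0 0 0; -0.5 12 0 0 0 0; -0.8 19 0 0 0 0; -1 25 0 0 0 0; -1.1 28 0 0 0 0; -1.1 28 0 0 0 0",
)

```text
t: 21.6
tool_pos: [0.5081, -0.2051, 0.1188]
tool_rot: [0.059, -3.137, -0.005]
contact_force: [-0.3, -5.4, 1.5]
opening: 0.0095
```

Call:
arm_command(
  rows="-0.1 1.5 0 0 0 0; -0.1 3 0 0 0 0; -0.1 3 0 0 0 0; -0.1 3 0 0 0 0",
)

```text
t: 22.1
tool_pos: [0.508, -0.2046, 0.1188]
tool_rot: [0.059, -3.138, 0.005]
contact_force: [1.2, -12.8, -2.6]
opening: 0.0095
```

The drawer is at its stop: force rises to 13 N with no motion after 27.5 mm of travel. Releasing and backing off upward.

Call:
arm_command(
  rows="0 0 0 0 0 0; 0 0 0 0 0 0; 0 0 0 0 0 0; 0 0 0 0 0 0; 0 0 20 0 0 0; 0 0 60 0 0 0; 0 0 100 0 0 0; -10 -10 130 0 0 0; -20 -20 140 0 0 0; -20 -20 140 0 0 0",
  jaw=0.42,
)

```text
t: 23.35
tool_pos: [0.4877, -0.2252, 0.2597]
tool_rot: [0.057, -3.139, 0.007]
contact_force: [0.3, 0.1, 0.1]
opening: 0.0357
```

Run:
```python
from h import *
o=snap("wrist","w8");print(o["t"],o["tool_pos"],o["opening"],o["contact_force"])
f=load("w8")["f"]; g=cv2.GaussianBlur(cv2.cvtColor(f,cv2.COLOR_RGB2GRAY),(0,0),1).astype(float)
print("panel pred at .085 (inner,mid,outer), at .055 mid:")
for y in(-.209,-.204,-.199,-.234): print(proj("w8",(.507,y,.066)))
p=proj("w8",(.49,-.204,.066)).astype(int); print(p); print(g[p[1]-4:p[1]+5,p[0]-30:p[0]+31].mean(0).round().astype(int))
```

```text
23.35 [ 0.48768361 -0.22522359  0.25970679] 0.035726920009461025 [0.3215859  0.07587891 0.08636162]
panel pred at .085 (inner,mid,outer), at .055 mid:
[300.02618635 225.19117806]
[305.33246734 225.38326832]
[310.63755768 225.57531548]
[273.47690754 224.23007972]
[306 208]
[ 64  64  64  64  64  64  63  64  64  64  64  64  64  64  63  63  63  63
  64  63  59  51  44  50  69  89 100 104 104 105 105 105 107 113 125 136
 141 143 143 142 142 142 142 142 142 142 142 142 142 142 141 141 141 141
 140 141 141 141 141 141 142]
```

Run:
```python
from h import *
print(workorder.finish_job())
```

```text
the job is handed in; nothing more can be done
None
```

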